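# Reset the air-supply interlock and switch it on

## Robot

A 6-joint arm with a two-finger parallel gripper is mounted at the origin on a cart in front of the work surface, level with it; the furniture and walls round the work are solid. World frame = base frame: x ahead of the robot, y to its left, z up, the work surface at z = 0. Lengths are in m, angles in rad, forces in N, time in s.
With the tool pointing down it reaches from about 0.375 to 0.975 m from the base axis. Payload 3.8 kg.
Tool frame: the origin (TCP) lies midway between the tips of the shut fingers; the grasp point (between the pads) lies 19 mm behind it; z points along the fingers, y is the line along which they close (so a half turn about z gives the same grasp; the last joint's range is limited). The gripper opens to 85 mm and grips with 20 to 120 N. Pads are 22 mm wide; open, the fingers measure 114 mm over their backs; the gripper's body (76 mm by 85 mm) begins 54 mm behind the grasp point. The pads swing forward as they close: fully open they stand 13 mm farther back than shut.
Start: joints at [1.209, 0.264, 1.604, -0, 1.274, -0.037], TCP at [0.215, 0.64, 0.231] pointing down, gripper open.
Joint ranges: [-2.63, 2.63], [-0.94, 2.18], [0.31, 2.57], [-1.31, 4.45], [0, 2.66], [-2.55, 2.55]. Speed limits (rad/s): [2.57, 2.57, 3.14, 3.14, 3.14, 3.14].

## Interface

Orientations are given as a rotation vector (axis times angle).
In Python, from workcell import bot gives the robot as it stands.
- The arm moves only by the tool step_arm, never from a script. Its argument "motion" is a list of rows, each a list of 5 numbers: the finger opening in cm, from 0 to 8.54, then the shift along the tool's x, y, z in cm, then the turn about the tool's z in degrees. In form: [[claw, dx, dy, dz, twist], ...]. A call has 1 to 20 rows; each row is the pose to reach, as a shift and turn from the pose commanded when the call began, along the tool's axes at that moment; what a row does not reach only later rows make up. A row lasts 1/10 s, in which the tool goes at most 50 mm and 8.59 degrees, less where a joint would pass 70% of its speed; a pose out of reach is approached as far as the arm can. A call with a gripper value outside its range is refused whole. The fingers move at their own pace and stop on an object; "force" is the grip in N (left out, the last holds). Time passes only in rows, so rows that repeat a pose let the fingers close. It gives the time, the measured TCP pose, the force, the opening and the grip force at its end, in the units of the state.
- bot.read_state(): the state, without advancing time (a new reading comes with each control period).
- bot.read_camera(name): name is "scene" or "side" or "wrist"; returns (picture, depth): 420x560x3 uint8, red, green, blue; 420x560 float32, m along the optical axis (not along the pixel's ray), 0 where there is no reading.
- bot.calibration(name): a dict with "mtx" (3x3 intrinsics, pixels), "k1" (the pictures are not rectified: a ray, as slopes to the right and down, at radius r is drawn at 1 + k1 r^2 times it, then the intrinsics apply), "origin" and "orientation" of the camera in the world; the wrist camera has in their place "T_tool_cam" (4x4, takes a point from camera to tool coordinates, whose origin is the TCP and whose axes are the flange's). Camera axes: x right, y up, looking along -z (the intrinsics and any distortion apply to the point x, -y, -z); pixel columns grow to the right and rows downward; lengths in m; the calibration is good to about 2 mm. A picture is of the moment at which its call begins: read the wrist's pose just before it. calibration takes no time and is no camera call.
- bot.finish_job(): hands the job in; it is judged then, once.
The state is a dict: "time": time; "q": joint angles; "joint_vel": joint speeds; "joint_torque": joint torques, N m; "tool_pos": TCP position; "tcp_rot": TCP orientation; "wrist_force": force on the tool from outside, world axes, zero at the start; "torque": the same for the moment, N m; "width": opening from 0.0 (shut) to 1.0 (fully open); "grip_force": force on a finger pad.
Only numpy, scipy, OpenCV 4.12 (cv2) and the standard library are available. Lean on these libraries where they do the work, as an engineer would, in place of code of your own. Each camera call takes 0.05 s, during which the arm holds its last target. There are 200 camera calls.

## Task

The air-scribe supply has tripped. On the control box with the two round keys, press both round keys down together with the two fingertips, hold them fully down for at least two seconds and let them come up; then push that box's slide switch with a fingertip all the way to its left end (the left as seen with the switch on the near side of the box and the keys on its far side). Do not press a round key on its own, do not lift or shove the boxes, do not work the similar box with square keys, and leave the specimen tray and the cold chisel where they lie.

Things in the scene. Friction and masses are not known exactly. Their poses are not given: they have to be found in the camera images.
- round_station: The control box to work: a grey box with a bare metal panel, 124 x 154 mm on plan (x by y), panel 40 mm above the table, 2.5 kg, standing loose on the table on a rubber foot. Origin: centre of its underside. Its own x points from the slide switch to the keys (away from the robot, turned by up to 0.35 rad), y to its left, z up. Keys and switch are black; two brass hose sockets stick out 8 mm from its far side.
- round_key_left_top (a point): Centre of the top of the left ROUND key (a black cap 24 mm in diameter, standing 12 mm proud of the panel, so its top is 52 mm above the table). It lies at x +28, y +30 mm in the frame of round_station; the two keys are 60 mm apart, centre to centre. The point goes down with the key.
- round_key_right_top (a point): Centre of the top of the right ROUND key (a black cap 24 mm in diameter, standing 12 mm proud of the panel, so its top is 52 mm above the table). It lies at x +28, y -30 mm in the frame of round_station; the two keys are 60 mm apart, centre to centre. The point goes down with the key.
- round_key_left (a joint): Travel of the left round key in m: 0 up, 0.006 fully down. Spring return: about 1.2 N starts it and 4.8 N bottoms it; it counts as down beyond 0.004.
- round_key_right (a joint): Travel of the right round key in m: 0 up, 0.006 fully down. Spring return: about 1.2 N starts it and 4.8 N bottoms it; it counts as down beyond 0.004.
- round_switch_knob (a point): Centre of the knob of the slide switch on the round-key box: a black block 22 x 12 x 17 mm (x, y, z of the box), its top 58 mm above the table and its middle 9.5 mm above the panel. It runs along the box's y at x -30 mm, from y -18 (right end) to y +18 mm (left end), and the point moves with it.
- round_switch (a joint): Position of that slide switch in m: 0 at the right end, 0.036 at the left end, grows along the box's +y. Starts at 0 to 0.008. About 1.5 N of friction; it stays where it is left. It counts as fully over beyond 0.031.
- square_station: The similar box NOT to be worked: same size, layout and materials, but its two keys are square, 23 mm wide. Origin: centre of its underside; axes as for the other box. Which box stands on which side changes.
- square_key_left (a joint): Travel of the left square key of the other box, m; must not be pressed.
- square_key_right (a joint): Travel of the right square key of the other box, m; must not be pressed.
- square_switch (a joint): Slide switch of the other box, m; starts at 0 to 0.008 and must stay there.
- specimen_tray: Bystander: small loose specimen tray, 65 x 85 x 24 mm, lying between the boxes. Origin: centre of its underside.
- lamp_cover (a point): Obstacle: centre of the fixed disc (lens cover, 148 mm across, tilted) of a magnifier lamp that hangs over the middle of the table between and behind the two boxes; it and the lamp head behind it fill x 0.62 and beyond, y -0.12 to 0.07, z 0.30 to 0.49 (farther back the lamp head reaches y 0.22). Carry the wrist past it on the robot's side, within about 0.48 m of the base when crossing in front of it.
- cold_chisel: Bystander: loose black cold chisel, 17 x 148 x 16 mm, lying behind the left-hand box. Origin: centre of its underside.

How it is judged:
On the way, in this order (a step that is already met when the one before it is completed fails the run):
1. both round keys held fully down together for two seconds (1.8 s is enough) by the fingers, with the slide switch still at its right end (value of joint each of round_key_left, round_key_right above 0.004 m and value of joint round_switch below 0.015 m and contact force between the fingers and round_station above 2 N), for 1.8 s.
2. both round keys let up again (value of joint each of round_key_left, round_key_right below 0.0015 m), for 0.1 s.
3. slide switch pushed fully to the left end (value of joint round_switch above 0.031 m), for 0.2 s.
At the end, for the whole second after the job is handed in: The slide switch of the round-key box is within 5 mm of its left end, both round keys are up (less than 1.5 mm down), the box stands flat and at rest within 25 mm of where it was, and the square-key box (25 mm, its switch still at the right end), tray and chisel (20 mm) are where they were (all of step 2 and value of joint round_switch above 0.031 m and value of joint square_switch below 0.014 m and distance of each of round_station, square_station from where it was at the start of the episode below 0.025 m and height (world z) of round_station below 0.005 m and angle between round_station's own z axis and vertical below 0.05 rad and linear speed of round_station below 0.01 m/s and distance of each of specimen_tray, cold_chisel from where it was at the start of the episode below 0.02 m); the robot touches nothing.
It fails at once if a round key pressed down on its own (one more than 4.5 mm down, the other less than 1 mm) ((value of joint round_key_left above 0.0045 m and value of joint round_key_right below 0.001 m) or (value of joint round_key_right above 0.0045 m and value of joint round_key_left below 0.001 m)).
It fails at once if a key or the switch of the square-key box worked (value of joint any of square_key_left, square_key_right above 0.003 m or value of joint square_switch above 0.014 m).
It fails at once if a control box lifted, tipped or shoved more than 25 mm (height (world z) of any of round_station, square_station above 0.01 m or angle between any of round_station, square_station's own z axis and vertical above 0.12 rad or distance of any of round_station, square_station from where it was at the start of the episode above 0.025 m).
It fails at once if the specimen tray or the cold chisel moved more than 20 mm (distance of any of specimen_tray, cold_chisel from where it was at the start of the episode above 0.02 m).
It also fails if it takes over 45 s, if anything falls off the work surface, if the arm or the gripper's body presses on something with over 40 N, if the wrist force passes 120 N, or if a joint passes its speed limit or range.

## Working session

There is one attempt and no reset: what is moved stays moved. The work goes in short steps, Python scripts to look and compute and a tool call to move; the robot and the scene stay as the last step left them, time stands still between calls to the robot, and variables do not carry over. Pictures are saved under pics/ and viewed, at most 12 in all, crops included, and the job is handed in when it is done.

Besides the shell and the picture viewer there is one more tool, called after "Call:" as name(argument=value, ...), one argument or row to a line, values as JSON. step_arm: Moves the arm, as the interface text tells. Its arguments: {"type":"object","properties":{"motion":{"type":"array","items":{"type":"array","items":{"type":"number"}}},"force":{"type":"number"}},"required":["motion"]}

```bash
mkdir -p pics; ls
cat > h.py <<'E'
import numpy as np, cv2
from workcell import bot
from scipy.spatial.transform import Rotation as R
def snap(name,f):
    s=bot.read_state(); im,d=bot.read_camera(name)
    cv2.imwrite(f'pics/{f}.png',im[:,:,::-1]); np.savez(f'pics/{f}.npz',im=im,d=d,p=s['tool_pos'],r=s['tcp_rot']); return im,d,s
def cam(name,s=None):
    c=bot.calibration(name)
    if name=='wrist':
        T=np.eye(4);T[:3,:3]=R.from_rotvec(s['tcp_rot']).as_matrix();T[:3,3]=s['tool_pos'];T=T@np.array(c['T_tool_cam'])
        return c,T[:3,3],T[:3,:3]
    o=np.array(c['orientation'],float)
    return c,np.array(c['origin']),(o if o.shape==(3,3) else R.from_rotvec(o).as_matrix())
def onplane(name,uv,z,s=None):
    c,o,Rm=cam(name,s);K=np.array(c['mtx'],float)
    a=cv2.undistortPoints(np.array(uv,float).reshape(-1,1,2),K,np.array([c['k1'],0,0,0.])).reshape(-1,2)
    d=np.c_[a[:,0],-a[:,1],-np.ones(len(a))]@Rm.T
    return o+d*((z-o[2])/d[:,2])[:,None]
E
python3 - <<'E'
from h import *
print(bot.read_state())
for n in('scene','side','wrist'): print(n,bot.calibration(n))
a=snap('scene','a')[0];b=snap('side','b')[0]
cv2.imwrite('pics/ab.png',np.vstack([a,b])[:,:,::-1][::1])
E
```

```text
pics
{'time': 0.0, 'q': array([ 1.20910061e+00,  2.64776269e-01,  1.60536596e+00, -1.44973453e-05,
        1.27366815e+00, -3.68781620e-02]), 'joint_vel': array([ 0.00047669,  0.00130941, -0.00109606, -0.00094439,  0.00042094,
        0.00029614]), 'joint_torque': array([-1.32946654e-03, -5.15113664e+01, -3.67313468e+01, -2.53093394e-04,
        1.27667378e-02, -2.39511127e-05]), 'tool_pos': array([0.21515541, 0.63903564, 0.22995077]), 'tcp_rot': array([-0.50790649, -3.09983074,  0.0034185 ]), 'wrist_force': array([ 0.23615   , -0.54803425,  0.20256001]), 'torque': array([ 0.03887047, -0.04327052, -0.02845811]), 'grip_force': 0.0, 'width': 1.0019778102987624}
scene {'mtx': array([[385.6316666 ,   0.        , 277.02387707],
       [  0.        , 385.6316666 , 209.24952272],
       [  0.        ,   0.        ,   1.        ]]), 'k1': -0.00119713839086967, 'origin': array([0.17466863, 0.77837072, 0.91396519]), 'orientation': array([ 0.32269674, -1.14513454, -2.41174916])}
side {'mtx': array([[530.74399066,   0.        , 281.42877797],
       [  0.        , 530.74399066, 212.60740754],
       [  0.        ,   0.        ,   1.        ]]), 'k1': -0.121825566763785, 'origin': array([ 0.06591159, -1.22321656,  0.85733012]), 'orientation': array([ 1.1342919 , -0.23934997, -0.35915222])}
wrist {'mtx': array([[332.5068559 ,   0.        , 274.79058669],
       [  0.        , 332.5068559 , 205.5428472 ],
       [  0.        ,   0.        ,   1.        ]]), 'k1': 0.008841488510407454, 'T_tool_cam': array([[-8.06451982e-04,  9.53352158e-01,  3.01859259e-01,
         7.76708445e-02],
       [ 9.99999673e-01,  7.84787163e-04,  1.93047526e-04,
         3.29122863e-04],
       [-5.28529955e-05,  3.01859316e-01, -9.53352480e-01,
        -1.42716727e-01],
       [ 0.00000000e+00,  0.00000000e+00,  0.00000000e+00,
         1.00000000e+00]])}
```

View pics/a.png

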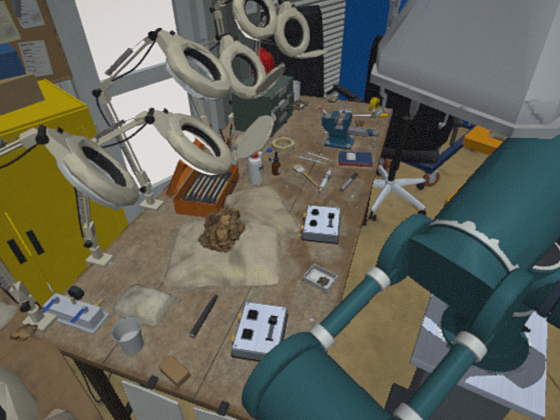

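The left-hand box is at about (260,330), the right-hand box at (320,223), the tray at (320,275) and the chisel at (203,315). Next I'll zoom in to tell which keys are round.

Run:
```python
from h import *
a=cv2.imread('pics/a.png');b=cv2.imread('pics/b.png')
r=lambda x:cv2.resize(x,(390,290),interpolation=cv2.INTER_CUBIC)
cv2.imwrite('pics/c.png',np.vstack([np.hstack([r(a[290:365,220:320]),r(a[190:265,270:370])]),cv2.resize(b,(780,300))[:, :]]))
print(onplane('scene',[[260,330],[320,223]],.04))
```

```text
[[ 0.51247609  0.2992427   0.04      ]
 [ 0.55030603 -0.16148041  0.04      ]]
```

View pics/c.png

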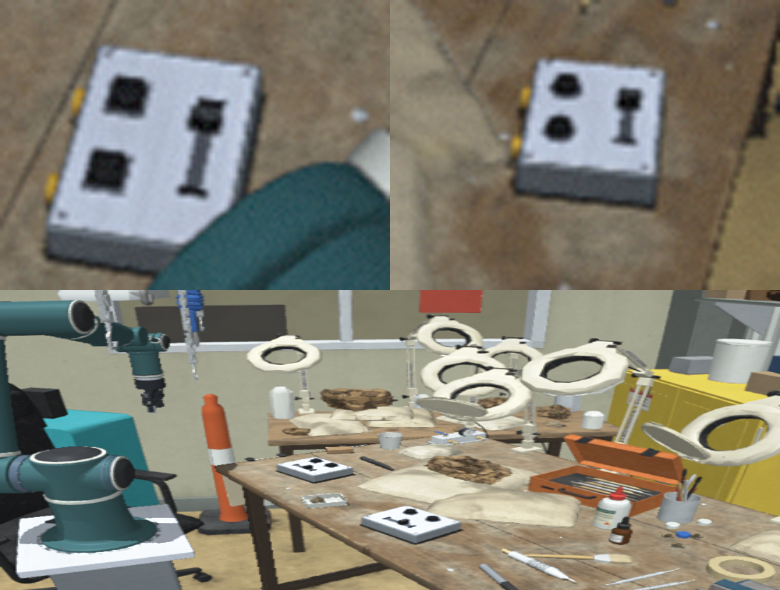

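The right-hand box, centred near (0.55, -0.16), has the round keys. The left-hand box has the square ones.

Run:
```python
from h import *
k=onplane('scene',[[315.1,211.2],[313.1,222.3]],.052);print(k)
d=k[1]-k[0];print('box y dir deg',np.degrees(np.arctan2(d[1],d[0])))
s=bot.read_state();M=R.from_rotvec(s['tcp_rot']).as_matrix();print(M.round(3))
print('tool y deg',np.degrees(np.arctan2(M[1,1],M[0,1])))
for w in([.38,.2,.23],[.44,-.15,.23]): print(M.T@(np.array(w)-s['tool_pos'])*100)
```

```text
[[ 0.58652913 -0.19835591  0.052     ]
 [ 0.56732848 -0.14086238  0.052     ]]
box y dir deg 108.46736186356736
[[-0.948  0.319 -0.001]
 [ 0.319  0.948 -0.002]
 [ 0.    -0.002 -1.   ]]
tool y deg 71.3893673199621
[-29.63350963 -36.35165086   0.07903283]
[-46.48950131 -67.60659607   0.14183293]
```

Call:
step_arm(
  motion=[
    [8,-3,-3.6,0,0],
    [8,-6,-7.3,0,0],
    [8,-9,-11,0,0],
    [8,-12,-14.7,0,-4],
    [8,-15,-18.4,0,-8],
    [8,-18,-22,0,-12],
    [8,-21,-25.7,0,-16],
    [8,-24,-29.4,0,-20],
    [8,-27,-33,0,-24],
    [8,-29.6,-36.4,0,-28],
    [8,-31.6,-40,0,-32],
    [8,-33.6,-44,0,-36],
    [8,-35.8,-48,0,-37],
    [8,-38,-52,0,-37],
    [8,-40,-56,0,-37],
    [8,-42,-60,0,-37],
    [8,-44.5,-64,0,-37],
    [8,-46.5,-67.6,0,-37],
    [8,-46.5,-67.6,0,-37],
    [8,-46.5,-67.6,0,-37],
  ],
)

```text
time: 2.1
tool_pos: [0.4398, -0.1498, 0.2307]
tcp_rot: [0.498, -3.101, -0.002]
wrist_force: [0.2, 0.8, -0.7]
width: 0.937
grip_force: 0.0
```

Run:
```python
from h import *
im,d,s=snap('wrist','w1');print(s['time'],s['tool_pos'],s['q'],s['wrist_force'])
```

```text
2.1 [ 0.43983347 -0.1498119   0.2306701 ] [-3.82275933e-01 -1.41369267e-01  2.03381637e+00  5.27953750e-04
  1.25089803e+00 -2.27158653e+00] [ 0.20449135  0.76315232 -0.67808754]
```

View pics/w1.png

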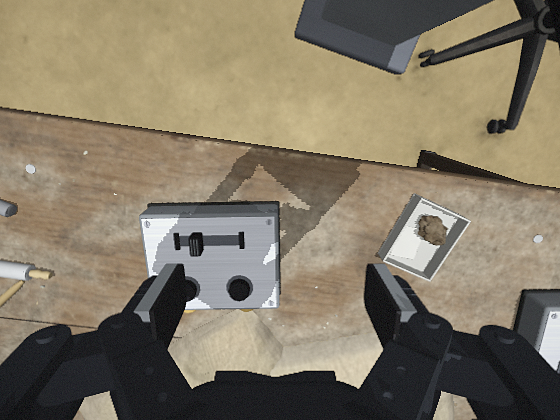

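The box is seen with the switch towards the robot: panel corners about (142,213), (278,208) and (279,308), knob (196,244), slot from (175,241) to (245,240). The keys are at (188,290), partly hidden by a finger, and (239,289).

Run:
```python
from h import *
z=np.load('pics/w1.npz');s=dict(tool_pos=z['p'],tcp_rot=z['r']);im=z['im']
g=cv2.cvtColor(im,cv2.COLOR_RGB2GRAY)
m=(g[225:305,150:276]<70).astype(np.uint8)
n,l,st,c=cv2.connectedComponentsWithStats(m)
for i in range(1,n):
    if st[i,4]>30: print(st[i]+[150,225,0,0,0],c[i]+[150,225])
pts=onplane('wrist',[[175,241],[245,240]],.04,s); print(pts)
d=pts[1]-pts[0];print('y dir',np.degrees(np.arctan2(d[1],d[0])))
print('keys',onplane('wrist',[[188,290],[239,289]],.052,s))
pc=onplane('wrist',[[142,215],[278,213],[279,308]],.04,s);print(pc, np.linalg.norm(pc[1]-pc[0]),np.linalg.norm(pc[2]-pc[1]))
d=pc[1]-pc[0];print('y dir',np.degrees(np.arctan2(d[1],d[0])))
M=R.from_rotvec(s['tcp_rot']).as_matrix();print('tool y',np.degrees(np.arctan2(M[1,1],M[0,1])))
```

```text
[174 232  31  24 375] [191.09333333 242.62933333]
[220 232  24  17 108] [238.74074074 240.37037037]
[ 153  264   46   41 1041] [176.74927954 288.77329491]
[150 276   7  10  37] [152.08108108 279.37837838]
[228 278  23  23 401] [238.79052369 289.15461347]
[[ 0.53838195 -0.23079148  0.04      ]
 [ 0.51357604 -0.15886941  0.04      ]]
y dir 109.02930078510249
keys [[ 0.58492972 -0.2018686   0.052     ]
 [ 0.56630584 -0.14891318  0.052     ]]
[[ 0.52001224 -0.27070796  0.04      ]
 [ 0.47298201 -0.1345529   0.04      ]
 [ 0.58341916 -0.09667764  0.04      ]] 0.14404874425913514 0.11675144640021001
y dir 109.055767435477
tool y 108.23994162763341
```

Call:
step_arm(
  motion=[
    [8.5,-2,-3.4,2.5,-0.8],
    [8.5,-4,-6.8,5,-0.8],
    [8.5,-4,-6.8,5,-0.8],
    [8.5,-4,-6.8,5,-0.8],
  ],
)

```text
time: 2.55
tool_pos: [0.499, -0.1994, 0.1795]
tcp_rot: [0.525, -3.094, -0.005]
wrist_force: [-0.4, 0.5, -0.0]
width: 0.993
grip_force: 0.0
```

Run:
```python
from h import *
im,d,s=snap('wrist','w2');print(s['time'],s['tool_pos'],s['tcp_rot'])
g=cv2.cvtColor(im,cv2.COLOR_RGB2GRAY)
x0,y0=185,160
m=(g[y0:330,x0:365]<70).astype(np.uint8)
n,l,st,c=cv2.connectedComponentsWithStats(m)
for i in range(1,n):
    if st[i,4]>50: print(st[i]+[x0,y0,0,0,0],c[i]+[x0,y0])
print(d[250:300:10,275], d[285:300:5,240:250:5])
```

```text
2.55 [ 0.49900496 -0.19937735  0.17951105] [ 0.52540986 -3.09364876 -0.00468783]
[191 177 156   7 495] [269.88080808 179.02222222]
[246 211  21  29 319] [253.50470219 224.14733542]
[226 212  18  21 143] [229.71328671 222.15384615]
[303 212   7  21 131] [306.28244275 222.10687023]
[223 268  27  28 561] [235.92513369 281.40998217]
[287 268  27  27 552] [299.80072464 281.07427536]
[0.30838922 0.31081685 0.3147795  0.3171651  0.3211626 ] [[0.30505782 0.30638003]
 [0.3060912  0.30882737]
 [0.3226787  0.32275695]]
```

View pics/w2.png

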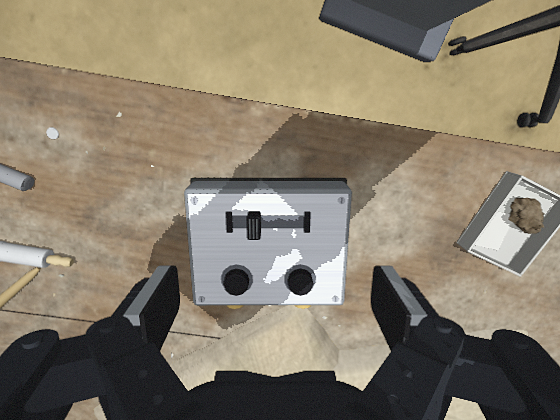

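The box is fully visible and aligned with the tool: keys at (236,281) and (300,281), knob (254,225), slot from 227 to 309 at row 222, tray (525,215).

Run:
```python
from h import *
z=np.load('pics/w2.npz');s=dict(tool_pos=z['p'],tcp_rot=z['r'])
k=onplane('wrist',[[236,282],[300,281.7]],.052,s);print('keys',k,np.linalg.norm(k[1]-k[0]))
sl=onplane('wrist',[[229.7,222.2],[306.3,222.1]],.04,s);print('slot',sl,np.linalg.norm(sl[1]-sl[0]))
pc=onplane('wrist',[[189,187],[349,187],[345,305],[192,305]],.04,s);print('panel',pc,np.linalg.norm(pc[1]-pc[0]),np.linalg.norm(pc[2]-pc[1]))
kn=onplane('wrist',[[254,222]],.058,s);print('knob',kn)
M=R.from_rotvec(s['tcp_rot']).as_matrix()
for n,p in(('k',k),('slot',sl),('panel',pc),('knob',kn)): print(n,((p-s['tool_pos'])@M*100).round(2).tolist())
d=k[1]-k[0];print(np.degrees(np.arctan2(d[1],d[0])),np.degrees(np.arctan2(M[1,1],M[0,1])))
```

```text
keys [[ 0.58715111 -0.20533263  0.052     ]
 [ 0.5676218  -0.14994136  0.052     ]] 0.05873318727169559
slot [[ 0.53786797 -0.22794964  0.04      ]
 [ 0.51504562 -0.16256653  0.04      ]] 0.06925179177449191
panel [[ 0.51817678 -0.27103733  0.04      ]
 [ 0.47220335 -0.13891339  0.04      ]
 [ 0.58355131 -0.09585681  0.04      ]
 [ 0.63264857 -0.23763935  0.04      ]] 0.13989386405911866 0.11938273109956755
knob [[ 0.52384613 -0.20837806  0.058     ]]
k [[-8.16, -3.52, 12.71], [-8.15, 2.36, 12.73]]
slot [[-2.77, -4.03, 13.93], [-2.77, 2.9, 13.95]]
panel [[0.51, -7.45, 13.93], [0.49, 6.54, 13.98], [-11.44, 6.93, 13.94], [-11.39, -8.07, 13.89]]
knob [[-2.09, -1.71, 12.14]]
109.42112232215024 109.27739973487654
```

Call:
step_arm(
  motion=[
    [4.8,0,-0.6,3,0],
    [4.8,0,-0.6,6,0],
    [4.8,-2,-0.6,8,0],
    [4.8,-5,-0.6,8.5,0],
    [4.8,-8.1,-0.6,9,0],
    [4.8,-8.1,-0.6,9.3,0],
    [4.8,-8.1,-0.6,9.3,0],
    [4.8,-8.1,-0.6,9.3,0],
    [4.8,-8.1,-0.6,9.3,0],
  ],
)

```text
time: 3.5
tool_pos: [0.5775, -0.1803, 0.0893]
tcp_rot: [-0.523, 3.097, -0.001]
wrist_force: [0.0, 0.4, 0.4]
width: 0.564
grip_force: 0.0
```

Run:
```python
from h import *
im,d,s=snap('wrist','w3');print(s['time'],s['tool_pos'],s['tcp_rot'],s['wrist_force'],s['width'])
a=snap('side','s3')[0]
u=cv2.resize(a[180:330,180:420],(600,375))
w=cv2.resize(im[200:420,100:460],(600,220*600//360))
cv2.imwrite('pics/m3.png',cv2.resize(np.vstack([w,u])[:,:,::-1],(480,593)))
```

```text
3.5 [ 0.57750841 -0.18026107  0.08927243] [-5.23325765e-01  3.09708469e+00 -7.13875484e-04] [0.04542726 0.41108966 0.43108873] 0.5637673521062145
```

View pics/m3.png

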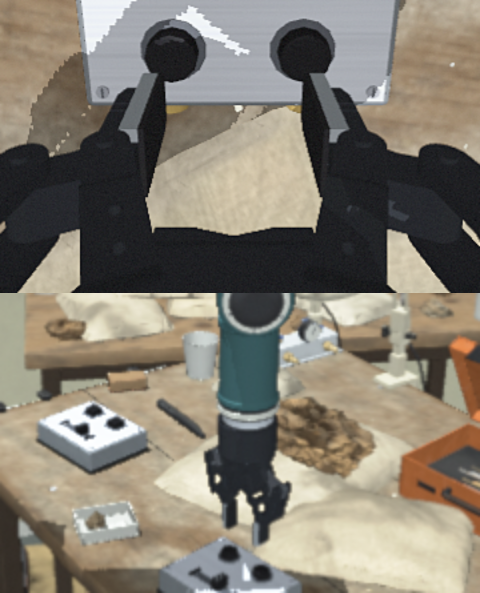

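The fingertips are about 58 mm apart, centred over the two keys, so I'll descend.

Call:
step_arm(
  motion=[
    [4.8,0,0,1.5,0],
    [4.8,0,0,3,0],
    [4.8,0,0,3.4,0],
    [4.8,0,0,3.6,0],
    [4.8,0,0,3.7,0],
    [4.8,0,0,3.7,0],
  ],
)

```text
time: 4.2
tool_pos: [0.5784, -0.1804, 0.0513]
tcp_rot: [-0.524, 3.098, -0.0]
wrist_force: [-0.1, -0.2, 0.7]
width: 0.561
grip_force: 0.0
```

Run:
```python
from h import *
im,d,s=snap('wrist','w4');print(s['time'],s['tool_pos'],s['wrist_force'],s['torque'],s['width'])
cv2.imwrite('pics/m4.png',cv2.resize(im[200:420,100:460],(720,440))[:,:,::-1])
```

```text
4.2 [ 0.57844476 -0.18038971  0.05125195] [-0.08159355 -0.23884155  0.69285949] [-0.02124563  0.04056495  0.01534247] 0.5608356728449396
```

View pics/m4.png

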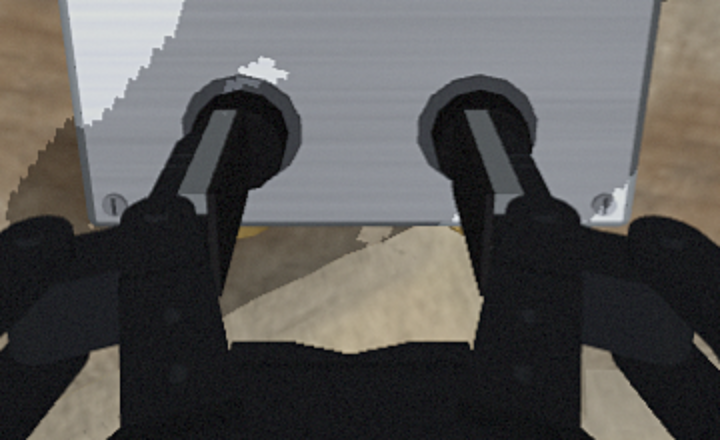

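The tips are just above the keys: (222,110) and (480,110) against keys at (242,135) and (477,135). They need about 2 mm towards +y.

Call:
step_arm(
  motion=[
    [4.8,0.1,0.2,0,0],
    [4.8,0.1,0.2,0.2,0],
    [4.8,0.1,0.2,0.4,0],
    [4.8,0.1,0.2,0.6,0],
    [4.8,0.1,0.2,0.6,0],
    [4.8,0.1,0.2,0.6,0],
  ],
)

```text
time: 4.85
tool_pos: [0.577, -0.1788, 0.0461]
tcp_rot: [-0.523, 3.097, -0.0]
wrist_force: [-0.6, 0.8, 6.2]
width: 0.56
grip_force: 3.0
```

Call:
step_arm(
  motion=[
    [4.8,0,0,0.15,0],
    [4.8,0,0,0.3,0],
    [4.8,0,0,0.4,0],
    [4.8,0,0,0.4,0],
  ],
)

```text
time: 5.25
tool_pos: [0.5771, -0.1788, 0.0433]
tcp_rot: [-0.524, 3.097, -0.0]
wrist_force: [-5.0, 1.6, 12.6]
width: 0.563
grip_force: 6.4
```

Run:
```python
from h import *
s=bot.read_state();print(s['tool_pos'],s['wrist_force'],s['torque'])
c,o,Rm=cam('wrist',s)
im,d,s=snap('wrist','w5')
cv2.imwrite('pics/m5.png',cv2.resize(im[200:420,100:460],(720,440))[:,:,::-1])
```

```text
[ 0.57706445 -0.17875064  0.04328439] [-5.01551809  1.56726224 12.64473328] [ 0.3904175   0.79272607 -0.00613559]
```

View pics/m5.png

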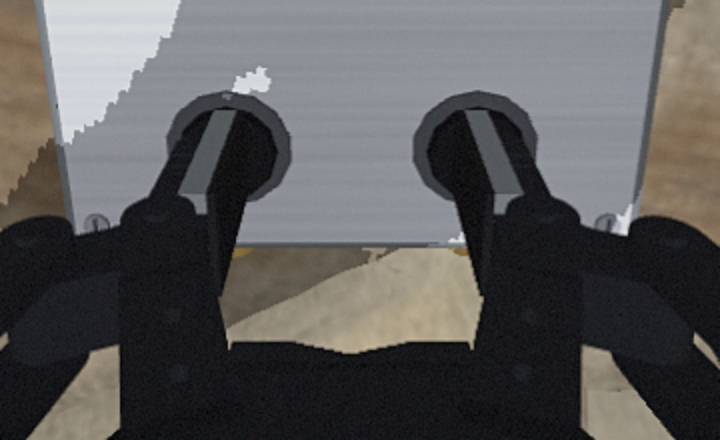

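Both tips are on their keys, with about 12.6 N total and keys about 6 mm down. I'll press slightly more and hold.

Call:
step_arm(
  motion=[
    [4.8,0,0,0.1,0],
    [4.8,0,0,0.1,0],
    [4.8,0,0,0.1,0],
    [4.8,0,0,0.1,0],
    [4.8,0,0,0.1,0],
    [4.8,0,0,0.1,0],
    [4.8,0,0,0.1,0],
    [4.8,0,0,0.1,0],
    [4.8,0,0,0.1,0],
    [4.8,0,0,0.1,0],
    [4.8,0,0,0.1,0],
    [4.8,0,0,0.1,0],
    [4.8,0,0,0.1,0],
    [4.8,0,0,0.1,0],
    [4.8,0,0,0.1,0],
    [4.8,0,0,0.1,0],
    [4.8,0,0,0.1,0],
    [4.8,0,0,0.1,0],
    [4.8,0,0,0.1,0],
    [4.8,0,0,0.1,0],
  ],
)

```text
time: 7.3
tool_pos: [0.5771, -0.1788, 0.0432]
tcp_rot: [-0.524, 3.097, -0.0]
wrist_force: [-6.0, 3.2, 17.1]
width: 0.564
grip_force: 8.9
```

Call:
step_arm(
  motion=[
    [4.8,0,0,0,0],
    [4.8,0,0,0,0],
    [4.8,0,0,0,0],
    [4.8,0,0,0,0],
    [4.8,0,0,0,0],
  ],
)

```text
time: 7.8
tool_pos: [0.5771, -0.1788, 0.0432]
tcp_rot: [-0.524, 3.097, -0.0]
wrist_force: [-7.1, 2.4, 17.3]
width: 0.564
grip_force: 8.9
```

Keys are bottomed and have been held for about 2.5 s. Now I'll lift and step back to look.

Call:
step_arm(
  motion=[
    [4.8,0,0,-0.4,0],
    [4.8,0,0,-1,0],
    [4.8,0,0,-3,0],
    [4.8,0,0,-5,0],
    [4.8,4,0,-8,0],
    [4.8,7,0,-10,0],
    [0,8,0,-12,0],
    [0,8,0,-12,0],
    [0,8,0,-12,0],
    [0,8,0,-12,0],
    [0,8,0,-12,0],
  ],
)

```text
time: 8.9
tool_pos: [0.5008, -0.2044, 0.1587]
tcp_rot: [0.524, -3.095, -0.002]
wrist_force: [0.2, -0.5, 0.1]
width: -0.002
grip_force: 0.0
```

Run:
```python
from h import *
im,d,s=snap('wrist','w6');print(s['time'],s['tool_pos'],s['tcp_rot'],s['wrist_force'],s['width'])
```

```text
8.9 [ 0.50083688 -0.20439114  0.15866638] [ 5.24327136e-01 -3.09544913e+00 -2.36662615e-03] [ 0.17696135 -0.5412271   0.06850481] -0.002477651678220743
```

View pics/w6.png

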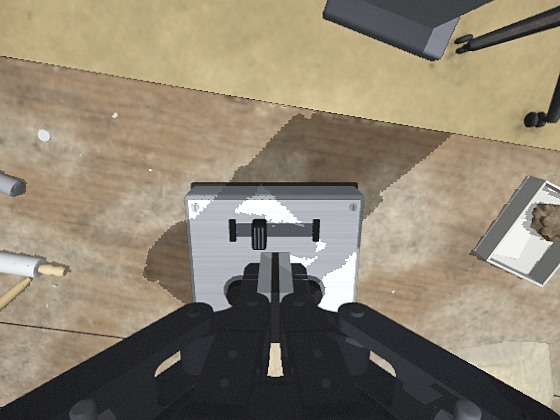

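The knob is at (259,234), so it's still at the right end, with the slot from 233 to 316. The tips are shut, with their end at about (275,255).

Run:
```python
from h import *
z=np.load('pics/w6.npz');s=dict(tool_pos=z['p'],tcp_rot=z['r'])
M=R.from_rotvec(s['tcp_rot']).as_matrix()
for n,uv,h in(('slot',[[233,230],[316,229.5]],.04),('knob front top L/R',[[253,222],[267,222],[252,248],[267,248]],.058),('tips',[[260,253],[291,253]],s['tool_pos'][2])):
    print(n,((onplane('wrist',uv,h,s)-s['tool_pos'])@M*100).round(2).tolist())
```

```text
slot [[-2.7, -3.48, 11.86], [-2.66, 3.52, 11.87]]
knob front top L/R [[-1.31, -1.65, 10.06], [-1.31, -0.56, 10.06], [-3.53, -1.78, 10.06], [-3.53, -0.58, 10.06]]
tips [[0.87, -0.64, 0.0], [0.87, 0.82, 0.0]]
```

Call:
step_arm(
  motion=[
    [0,-2.4,-3.1,3,0],
    [0,-2.4,-3.1,7,0],
    [0,-2.4,-3.1,9.5,0],
    [0,-2.4,-3.1,10.6,0],
    [0,-2.4,-3.1,11.1,0],
    [0,-2.4,-3.1,11.1,0],
  ],
)

```text
time: 9.55
tool_pos: [0.5338, -0.2275, 0.0512]
tcp_rot: [0.525, -3.096, 0.002]
wrist_force: [-2.9, -1.2, 7.8]
width: -0.0
grip_force: 4.0
```

Run:
```python
from h import *
im,d,s=snap('wrist','w7');print(s['time'],s['tool_pos'],s['wrist_force'])
cv2.imwrite('pics/m7.png',cv2.resize(im[130:350,100:460],(720,440))[:,:,::-1])
```

```text
9.55 [ 0.53382523 -0.2274652   0.05117759] [-2.88914418 -1.15188748  7.76038619]
```

View pics/m7.png

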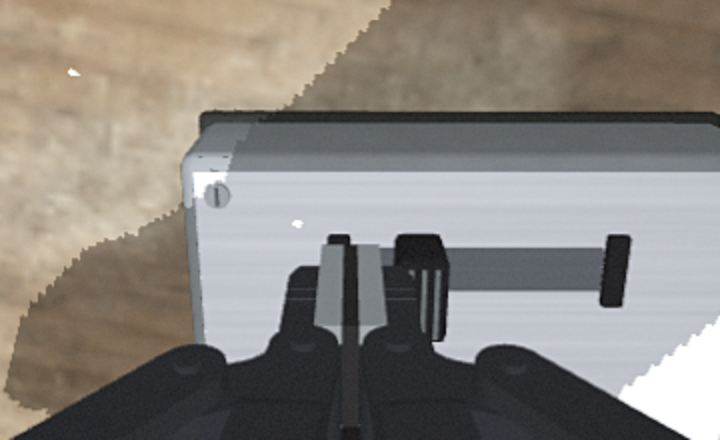

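Contact at z 0.051: the tips rest on the slot's raised right end bar at (340,240). I'll raise 5 mm and push over it into the knob.

Call:
step_arm(
  motion=[
    [0,0,0,-0.5,0],
    [0,0,0,-0.5,0],
    [0,0,0.4,-0.5,0],
    [0,0,0.8,-0.5,0],
    [0,0,1.2,-0.5,0],
    [0,0,1.6,-0.5,0],
    [0,0,2.0,-0.5,0],
    [0,0,2.0,-0.5,0],
  ],
)

```text
time: 10.4
tool_pos: [0.5269, -0.2067, 0.0541]
tcp_rot: [0.524, -3.097, -0.001]
wrist_force: [0.7, 0.1, -0.3]
width: 0.0
grip_force: 0.1
```

Run:
```python
from h import *
im,d,s=snap('wrist','w8');print(s['time'],s['tool_pos'],s['wrist_force'])
cv2.imwrite('pics/m8.png',cv2.resize(im[130:350,100:460],(720,440))[:,:,::-1])
```

```text
10.4 [ 0.52687448 -0.2067225   0.05408308] [ 0.68069111  0.06040711 -0.26082686]
```

View pics/m8.png

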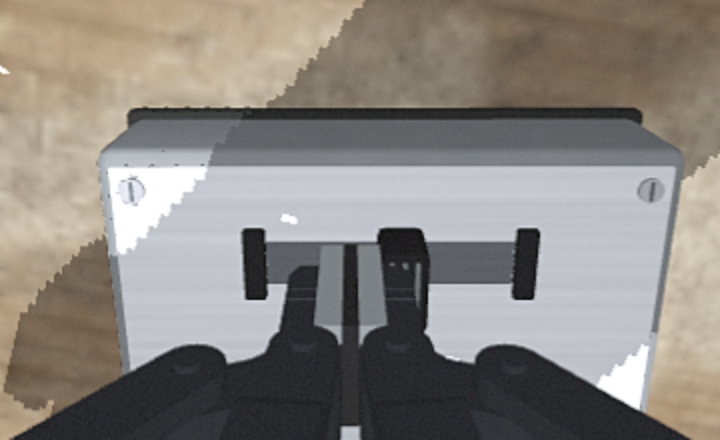

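The knob is moving and is now near mid-slot at (403,250), clear of the right bar. I'll lower slightly and keep pushing.

Call:
step_arm(
  motion=[
    [0,0,0,0.3,0],
    [0,0,0.4,0.4,0],
    [0,0,0.8,0.4,0],
    [0,0,1.2,0.4,0],
    [0,0,1.4,0.4,0],
    [0,0,1.5,0.4,0],
    [0,0,1.5,0.4,0],
  ],
)

```text
time: 11.15
tool_pos: [0.5226, -0.1942, 0.0514]
tcp_rot: [-0.524, 3.097, -0.002]
wrist_force: [-2.6, -0.7, 7.6]
width: 0.0
grip_force: 4.2
```

Call:
step_arm(
  motion=[
    [0,0,0,-0.3,0],
    [0,0,0,-0.3,0],
    [0,0,0.2,-0.3,0],
    [0,0,0.4,-0.3,0],
    [0,0,0.4,-0.3,0],
  ],
)

```text
time: 11.65
tool_pos: [0.5218, -0.1914, 0.0533]
tcp_rot: [-0.525, 3.096, -0.006]
wrist_force: [1.8, -7.8, -1.3]
width: 0.004
grip_force: 3.9
```

Run:
```python
from h import *
im,d,s=snap('wrist','w9');print(s['time'],s['tool_pos'],s['wrist_force'])
cv2.imwrite('pics/m9.png',cv2.resize(im[130:350,100:460],(720,440))[:,:,::-1])
```

```text
11.65 [ 0.52183243 -0.19137688  0.05326317] [ 1.82981417 -7.77162031 -1.31921097]
```

View pics/m9.png

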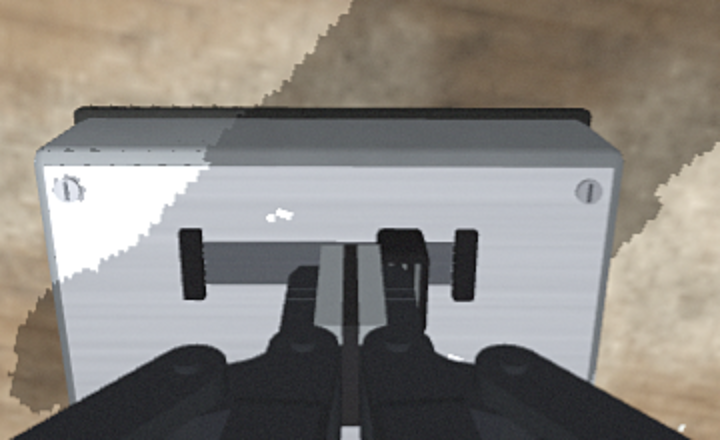

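The knob is at (403,250) against the left bar at (465,265), about 18 mm left of the slot centre. The 8 N reaction shows it's at the stop. I'll back off and lift.

Call:
step_arm(
  motion=[
    [0,0,0,0,0],
    [0,0,-0.6,0,0],
    [0,0,-0.8,-1,0],
    [0,0,-0.8,-4,0],
    [0,0,-0.8,-8,0],
    [0,3,-0.8,-12,0],
    [0,5,-0.8,-12,0],
    [0,5,-0.8,-12,0],
    [0,5,-0.8,-12,0],
  ],
)

```text
time: 12.6
tool_pos: [0.4759, -0.2131, 0.1728]
tcp_rot: [0.522, -3.098, -0.002]
wrist_force: [-0.4, 0.7, -0.6]
width: 0.005
grip_force: 0.0
```

Run:
```python
from h import *
im,d,s=snap('wrist','w10');print(s['time'],s['tool_pos'],s['wrist_force'])
```

```text
12.6 [ 0.47587419 -0.2131175   0.17280673] [-0.35209624  0.69846978 -0.6054008 ]
```

View pics/w10.png

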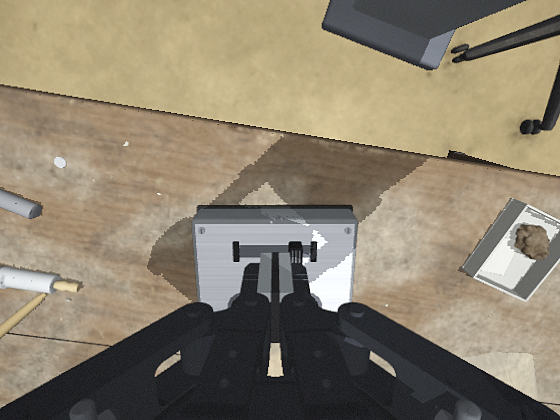

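The knob is at (296,252) and the slot bars are at 236 and 314. That's about 18 mm left of centre, so fully over. The box looks undisturbed, so I'll do a quick check of its position and hand in.

Run:
```python
from h import *
z=np.load('pics/w10.npz');s=dict(tool_pos=z['p'],tcp_rot=z['r'])
M=R.from_rotvec(s['tcp_rot']).as_matrix()
p=onplane('wrist',[[236,251.5],[313.5,251]],.04,s); kn=onplane('wrist',[[296,252]],.058,s)
print('slot now',p,'before',[.5379,-.2279],[.515,-.1626]); print((np.vstack([p,kn])-s['tool_pos'])@M*100)
if np.linalg.norm(p.mean(0)[:2]-[.5265,-.1953])<.012: print(bot.finish_job())
```

```text
slot now [[ 0.53787742 -0.2282874   0.04      ]
 [ 0.51440688 -0.16191401  0.04      ]] before [0.5379, -0.2279] [0.515, -0.1626]
[[-5.36232688 -3.48053226 13.27602606]
 [-5.32081707  3.55943616 13.28387174]
 [-4.55970199  1.8472286  11.48207451]]
the job is handed in; nothing more can be done
None
```

The job is handed in; no verdict came back. By my measurements, both round keys were held fully down together for about 2.5 s and released, the round box's slide switch is at its left end, and that box had not measurably moved.

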